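Vent the manicure steamer: nut tight, bayonet lid held halfway

ROBOT

A 6-joint arm with a two-finger parallel gripper is mounted at the origin on the work surface. World frame = base frame: x ahead of the robot, y to its left, z up, the work surface at z = 0. Lengths are in m, angles in rad, forces in N, time in s.
With the tool pointing down it reaches from about 0.35 to 0.975 m from the base axis. Payload 4.9 kg.
Tool frame: the origin (TCP) lies at the very end of the fingers, on their centre line; the grasp point (between the pads) lies 19 mm behind it; z points along the fingers, x is the direction in which the jaws open and shut, and the axes are right-handed (so a half turn about z gives the same grasp; the last joint's range is limited). The gripper opens to 85 mm and grips with 20 to 120 N. Pads are 22 mm wide; open, the fingers measure 114 mm over their backs; the gripper's body (76 mm by 85 mm) begins 54 mm behind the grasp point. The pads swing forward as they close: fully open they stand 13 mm farther back than shut.
Start: joints at [-1.437, 0.053, 1.613, -0, 1.476, -0.119], TCP at [0.156, -0.605, 0.231] pointing down, gripper open.
Joint ranges: [-3.01, 3.01], [-1.01, 2.22], [0.06, 2.58], [-1.02, 4.17], [0.09, 2.62], [-3.14, 3.14]. Speed limits (rad/s): [2.57, 2.57, 3.14, 3.14, 3.14, 3.14].

INTERFACE

Orientations are given as a rotation vector (axis times angle).
In Python, from station import monitor, imaging, ticket gives the robot as it stands.
- The arm moves only by the tool step_arm, never from a script. Its argument "targets" is one flat list of numbers, 4 for each row, row after row: the shift along the tool's x, y, z in m, then the turn about the tool's z in rad. In form: [tx, ty, tz, roll, tx, ty, tz, roll, ...]. A call has 1 to 12 rows; each row is the pose to reach, as a shift and turn from the pose measured when the call began, along the tool's axes at that moment; what a row does not reach only later rows make up. A row lasts 1/12 s, in which the tool goes at most 41.7 mm and 7.16 degrees, less where a joint would pass 70% of its speed; a pose out of reach is approached as far as the arm can. A call with a gripper value outside its range is refused whole. "grip" is the finger opening in m, from 0 to 0.0854, set as the call begins (left out, the last holds). The fingers move at their own pace and stop on an object; "force" is the grip in N (left out, the last holds). Time passes only in rows, so rows that repeat a pose let the fingers close. It gives the time, the measured TCP pose, the force and the opening at its end, in the units of the state.
- monitor.get_obs(): the state, without advancing time (a new reading comes with each control period).
- imaging.get_image(name): name is "scene" or "top" or "wrist"; returns a dict with "color" (400x640x3 uint8, red, green, blue), "depth" (400x640 float32, m along the optical axis (not along the pixel's ray), 0 where there is no reading), "fov_y" (degrees; the focal length in pixels is half the picture's height over the tangent of half this angle, whatever the lens; pixels are square), "cx", "cy" (the principal point, pixels), "R" (3x3) and "t" (3): a world point X has camera coordinates R X + t. Camera axes: x right, y down, z forward; pixel columns grow to the right and rows downward; lengths in m; the calibration is good to about 2 mm. A picture is of the moment at which its call begins.
- ticket.finish_job(): hands the job in, once; it reports no verdict.
Trained networks look in a picture, given as the dict that the camera call returned (one of the last four; its "shot" number tells which), for a name from the list of things; names that differ only in an ending like _2 or _b are one class to them, and where a whole thing is asked for, a point or a joint stands for the part that bears it (a point fixed in the world has none). Each returns a list of dicts, best first, with "score" (0 to 1); they miss things now and then, are a little off and sometimes report something else, mostly with a low value. They report only what shows in the picture. A call takes as long as a camera call. They do not tell look-alikes from the thing itself.
- imaging.search_frame(name, picture): "uv" ([column, row] in pixels, amid what is visible of it).
- imaging.mark_of(name, picture): "uv" ([column, row] in pixels: a listed point, or the origin of a listed thing).
The state is a dict: "t": time; "q": joint angles; "dq": joint speeds; "effort": joint torques, N m; "tool_pos": TCP position; "tool_rot": TCP orientation; "contact_force": force on the tool from outside, world axes, zero at the start; "wrist_torque": the same for the moment, N m; "opening": finger opening in m.
Only numpy, scipy, OpenCV 4.12 (cv2) and the standard library are available. Lean on these libraries where they do the work, as an engineer would, in place of code of your own. Each camera call takes 0.05 s, during which the arm holds its last target.

TASK

First turn the hex nut on the steamer's outlet clockwise by hand until it stops. Then fit the bayonet lid, its lugs dropping through the two notches in the steamer's mouth until the lid sits down, turn it clockwise until its bar handle points at the round stud, halfway to the lock, and finish while still holding it there by the handle: it springs back if let go, and it must not be turned on until it clicks into the lock. Leave the other things on the sill where they are.

Things in the scene. Friction and masses are not known exactly. Their poses are not given: they have to be found in the camera images.
- steamer: White round manicure steamer, fixed to the sill, 100 mm across, 75 mm high (foot 112 mm across, 10 mm high). Origin: centre of its underside, z up. Its mouth's two notches lie on its own +x and -x sides. On its own +y side, 115 mm from the centre, stands the outlet with the hex nut, joined by a 14 mm pipe that stays under 26 mm height.
- mouth (a point): Centre of the steamer's mouth, level with its rim, 75 mm above the sill; axes as the steamer's. An 8 mm thick inward flange of 55 mm bore has two opposite notches 18 mm wide that reach out to radius 39 mm. Below the flange a space 12 mm high, 78 mm across, in which the lugs turn. Stops let a seated lid turn only clockwise.
- stud (a point): Top of the round steel stud (6 mm thick, 6 mm high) on the steamer's rim, 45.5 mm from the mouth's centre: the halfway mark, 0.70 rad clockwise from the +x notch. A like stud stands opposite.
- lock (a point): Top of the straight steel block (12 mm wide, 6 mm high) on the rim, 45.5 mm from the mouth's centre: the lock mark, 1.40 rad clockwise from the +x notch, with a like one opposite. A lid twisted 1.2 to 1.4 rad clicks over a sprung ball there: too far.
- lid: White loose lid, about 120 g, standing on its plug. Origin: centre of the plug's underside, z up. Plug 46 mm across, 18 mm high; cover disc 76 mm across, 18 to 23 mm; two opposite lugs along its +x and -x, in line with the bar handle, 10 mm wide, out to radius 34 mm, 2 to 8 mm high with a thin ridge below. Either way round fits. Seated: disc on the rim, origin 57 mm above the sill.
- handle (a point): Top centre of the lid's bar handle, 53 mm above the lid's underside. The bar is 58 mm long along the lid's x, 14 mm wide, and stands 30 mm above the cover disc.
- nut_mid (a point): Middle of the brass hex nut, 53 mm above the sill on the outlet's vertical axis. Nut 30 mm across flats, 22 mm high (42 to 64 mm), turns in place; a 12 mm nipple stands above it to 80 mm height. Its x axis is the normal of one pair of flats.
- nut (a joint): Turn of the hex nut, rad: grows clockwise seen from above; the stop (tight) is at 1.2; starts between 0 and 0.35. Stiff (0.12 N m), stays where it is left.
- carrier (a joint): Turn of the sprung carrier inside the steamer that the lid's lugs push round, rad: 0 at rest, grows clockwise; equals the seated lid's twist from the notches less about 0.14. Spring 0.2 N m/rad turns it back.
- ring_dish: White ceramic ring dish, 84 mm across, 22 mm high. Origin: centre of underside. Leave alone.
- pusher: Steel cuticle pusher lying flat, about 130 mm long along its x, 8 mm thick. Origin: underside, mid rod. Leave alone.
- glass_file: Glass nail file lying flat, 140 mm along its x, 14 wide, 5 mm thick. Origin: centre of underside. Leave alone.
- bottle_a: Empty amber bottle, 38 mm across, 75 mm high. Origin: centre of underside. Leave alone.
- bottle_b: Empty amber bottle, as the other. Leave alone.
- polish: Small polish bottle with slim cap, 28 mm across, 66 mm high. Origin: centre of underside. Leave alone.
There are look-alikes about, which are no part of the job. There is more than one size of the lid; the one meant has the size given above.

How it is judged:
By the outcome, as a careful person would: the job done as asked, in the order asked, and still so for the second after the job is handed in, while the arm keeps its last pose, push and grip.
It also fails if it takes over 54 s, if anything falls off the work surface, if the arm or the gripper's body presses on something with over 40 N, if the wrist force passes 120 N, or if a joint passes its speed limit or range.

## Working session

There is one attempt and no reset: what is moved stays moved. The work goes in short steps, Python scripts to look and compute and a tool call to move; the robot and the scene stay as the last step left them, time stands still between calls to the robot, and variables do not carry over. Pictures are saved under pics/ and viewed, and the job is handed in when it is done.

Besides the shell and the picture viewer there is one more tool, called after "Request:" as name(argument=value, ...), one argument or row to a line, values as JSON. step_arm: Moves the arm, as the interface text tells. Its arguments: {"type":"object","properties":{"targets":{"type":"array","items":{"type":"number"}},"grip":{"type":"number"},"force":{"type":"number"}},"required":["targets"]}

```bash
ls; mkdir -p pics
cat > h.py <<'E'
import numpy as np, cv2
from scipy.spatial.transform import Rotation as Rn
from station import monitor, imaging, ticket
def f(p): return p["color"].shape[0]/2/np.tan(np.radians(p["fov_y"])/2)
def back(p,u,v,d):
    F=f(p); c=np.array([(u-p["cx"])/F*d,(v-p["cy"])/F*d,d]); return np.array(p["R"]).T@(c-np.array(p["t"]))
def onz(p,u,v,z):
    R=np.array(p["R"]);C=-R.T@np.array(p["t"]);F=f(p)
    r=R.T@np.array([(u-p["cx"])/F,(v-p["cy"])/F,1]); return C+r*(z-C[2])/r[2]
def proj(p,X):
    c=np.array(p["R"])@np.array(X)+np.array(p["t"]);F=f(p); return np.array([p["cx"]+F*c[0]/c[2],p["cy"]+F*c[1]/c[2]])
def save(p,n): cv2.imwrite(f"pics/{n}.png",p["color"][:,:,::-1])
def crop(p,n,u,v,w,h,s):
    c=p["color"][max(0,v-h):v+h,max(0,u-w):u+w,::-1]; cv2.imwrite(f"pics/{n}.png",cv2.resize(c,None,fx=s,fy=s,interpolation=cv2.INTER_CUBIC))
E
python3 - <<'E'
from h import *
o=monitor.get_obs();print({k:np.round(v,3) for k,v in o.items()}, Rn.from_rotvec(o["tool_rot"]).as_matrix().round(3))
for n in ["scene","top"]:
    p=imaging.get_image(n);save(p,n+"0");print(n,p["fov_y"],p["cx"],p["cy"],(-np.array(p["R"]).T@p["t"]).round(3))
    for k in ["steamer","mouth","stud","lock","lid","handle","nut_mid","ring_dish","pusher","glass_file","bottle_a","polish"]:
        for r in imaging.mark_of(k,p)[:3]:
            u,v=r["uv"];print(k,round(r["score"],2),np.round([u,v]),onz(p,u,v,{"mouth":.075,"stud":.081,"lock":.081,"handle":.053,"nut_mid":.053}.get(k,0)).round(3))
E
```

```text
pics
{'t': np.float64(0.0), 'q': array([-1.437,  0.053,  1.614,  0.   ,  1.476, -0.119]), 'dq': array([-0.001, -0.   , -0.   ,  0.   , -0.002,  0.001]), 'effort': array([-2.0000e-03, -3.9369e+01, -3.7018e+01, -0.0000e+00,  7.0000e-03,
        0.0000e+00]), 'tool_pos': array([ 0.156, -0.605,  0.23 ]), 'tool_rot': array([-2.483e+00,  1.923e+00,  2.000e-03]), 'contact_force': array([-0.565,  0.   ,  0.787]), 'wrist_torque': array([ 0.002, -0.059,  0.002]), 'opening': np.float64(0.085)} [[ 0.25  -0.968 -0.   ]
 [-0.968 -0.25   0.002]
 [-0.002 -0.    -1.   ]]
scene 52.64977039949247 313.32405518503873 199.1861388880282 [ 1.141 -0.318  0.744]
steamer 0.69 [339. 222.] [0.537 0.043 0.   ]
mouth 0.96 [337. 195.] [0.516 0.046 0.075]
stud 0.78 [343. 208.] [0.566 0.035 0.081]
lock 0.86 [332. 207.] [0.552 0.012 0.081]
lock 0.44 [172. 270.] [ 0.561 -0.362  0.081]
lid 0.87 [238. 220.] [ 0.413 -0.181  0.   ]
lid 0.69 [203. 202.] [ 0.303 -0.244  0.   ]
lid 0.68 [248. 244.] [ 0.499 -0.187  0.   ]
handle 0.72 [204. 179.] [ 0.277 -0.224  0.053]
handle 0.64 [245. 234.] [ 0.511 -0.191  0.053]
handle 0.6 [
[... 699 characters left out ...]
0.031 0.081]
lock 0.84 [310. 190.] [0.554 0.003 0.081]
lid 0.81 [408. 304.] [ 0.311 -0.232  0.   ]
lid 0.78 [384. 258.] [ 0.415 -0.178  0.   ]
lid 0.7 [390. 216.] [ 0.517 -0.19   0.   ]
handle 0.8 [385. 260.] [ 0.405 -0.173  0.053]
handle 0.75 [398. 213.] [ 0.512 -0.201  0.053]
handle 0.68 [411. 304.] [ 0.309 -0.23   0.053]
nut_mid 0.63 [244. 221.] [0.479 0.152 0.053]
ring_dish 0.76 [354. 135.] [ 0.721 -0.098 -0.   ]
pusher 0.7 [461. 228.] [ 0.493 -0.362  0.   ]
glass_file 0.89 [318. 275.] [ 0.368 -0.023  0.   ]
bottle_a 0.71 [445. 138.] [ 0.723 -0.329  0.   ]
bottle_a 0.62 [306. 137.] [0.71  0.022 0.   ]
polish 0.64 [175. 256.] [0.397 0.32  0.   ]
polish 0.54 [289. 204.] [0.537 0.056 0.   ]
```

View pics/scene0.png

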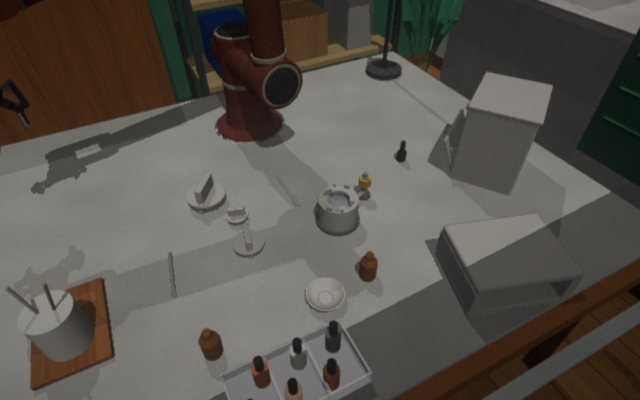

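View pics/top0.png

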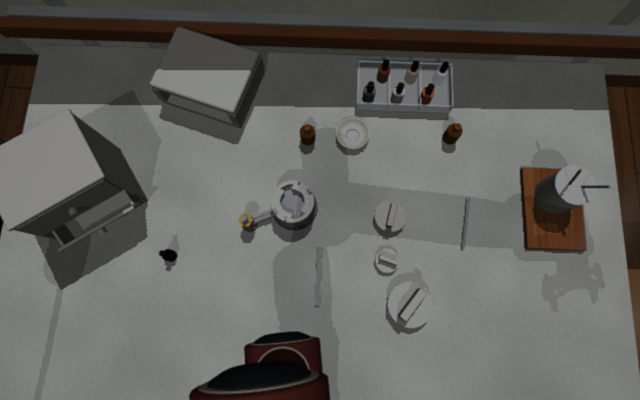

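Run:
```python
from h import *
p=imaging.get_image("top")
crop(p,"t_lids",395,260,60,75,4);crop(p,"t_st",280,208,65,45,6)
def cl(p,u,v,w,h,n):
    c=cv2.cvtColor(cv2.resize(p["color"][v-h:v+h,u-w:u+w,::-1],None,fx=6,fy=6,interpolation=cv2.INTER_CUBIC),cv2.COLOR_BGR2LAB)
    c[...,0]=cv2.createCLAHE(3,(4,4)).apply(c[...,0]); cv2.imwrite(f"pics/{n}.png",cv2.cvtColor(c,cv2.COLOR_LAB2BGR))
cl(p,280,208,65,45,"t_st2")
# heights map
d=p["depth"]
for n,(u,v) in {"mid":(390,216),"small":(386,261),"big":(409,304)}.items():
    uu,vv=np.meshgrid(np.arange(u-40,u+40),np.arange(v-40,v+40)); D=d[vv,uu]
    F=f(p); c=np.stack([(uu-p["cx"])/F*D,(vv-p["cy"])/F*D,D],-1)
    X=(c-np.array(p["t"]))@np.array(p["R"])
    m=(X[...,2]>.010)&(np.hypot(uu-u,vv-v)<28)
    P=X[m]; print(n,P.min(0).round(3),P.max(0).round(3),m.sum())
    t=P[P[:,2]>P[:,2].max()-.01]; r=cv2.minAreaRect((t[:,:2]*1000).astype(np.float32)); print(" bar",r)
```

```text
mid [ 0.306 -0.226  0.015] [ 0.548 -0.043  1.063] 792
 bar ((305.9819641113281, -42.65792465209961), (0.0, 0.0), 0.0)
small [ 0.306 -0.219  0.013] [ 0.436 -0.043  1.063] 483
 bar ((305.9819641113281, -42.65792465209961), (0.0, 0.0), 0.0)
big [ 0.26  -0.282  0.022] [ 0.361 -0.043  1.063] 1675
 bar ((305.9819641113281, -42.65792465209961), (0.0, 0.0), 0.0)
```

View pics/t_lids.png

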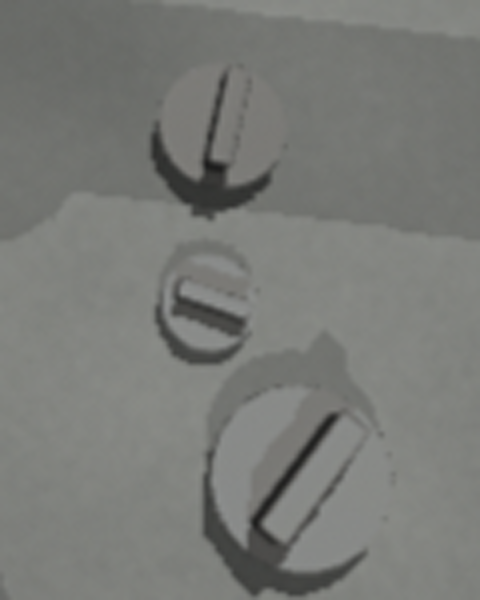

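View pics/t_st2.png

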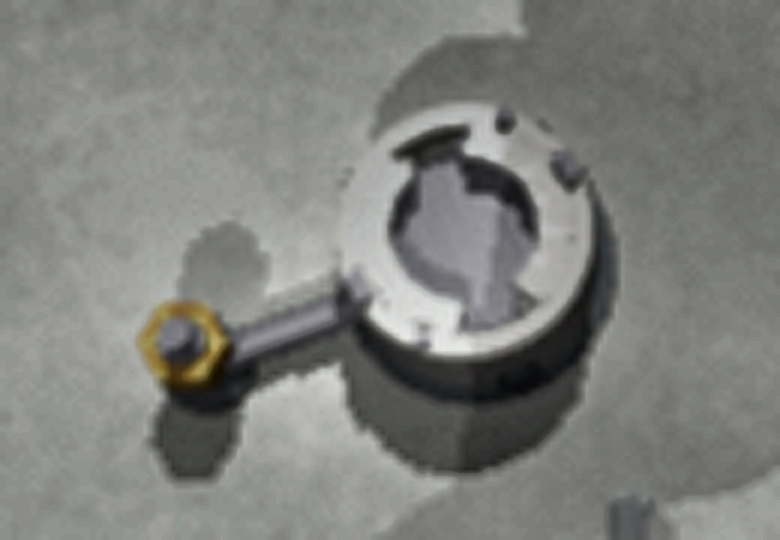

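Run:
```python
from h import *
p=imaging.get_image("wrist");save(p,"w0")
R=np.array(p["R"]);C=-R.T@np.array(p["t"]);o=monitor.get_obs()
T=Rn.from_rotvec(o["tool_rot"]).as_matrix()
print(p["fov_y"],p["cx"],p["cy"],"C in tool",(T.T@(C-o["tool_pos"])).round(4),"cam axes in tool",(T.T@R.T).round(3))
# nut/steamer from both cams: targets in tool frame
for n,X in {"nut":[.481,.152,.25],"steamer":[.522,.043,.25],"lid":[.512,-.195,.25]}.items():
    print(n,(T.T@(np.array(X)-o["tool_pos"])).round(3))
```

```text
60.27474586216589 327.7524176254486 198.66200455958506 C in tool [-1.000e-04 -7.170e-02 -1.417e-01] cam axes in tool [[ 1.     0.     0.001]
 [-0.     0.96   0.28 ]
 [-0.001 -0.28   0.96 ]]
nut [-0.652 -0.504 -0.019]
steamer [-0.536 -0.516 -0.019]
lid [-0.308 -0.447 -0.019]
```

View pics/w0.png

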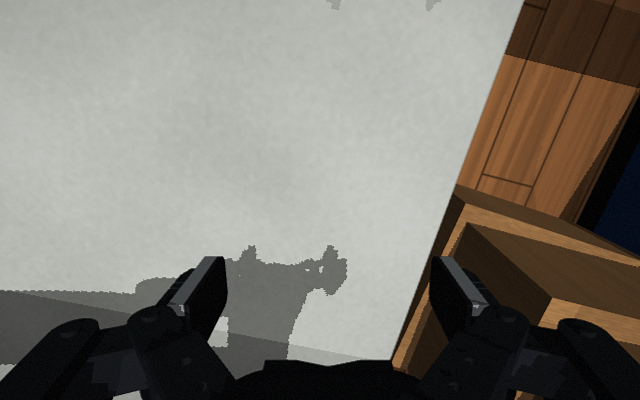

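Request:
step_arm(
  targets=[-0.28,-0.41,-0.02,0,-0.28,-0.41,-0.02,0,-0.28,-0.41,-0.02,0,-0.28,-0.41,-0.02,0,-0.28,-0.41,-0.02,0,-0.28,-0.41,-0.02,0,-0.28,-0.41,-0.02,0,-0.28,-0.41,-0.02,0,-0.28,-0.41,-0.02,0,-0.28,-0.41,-0.02,0,-0.28,-0.41,-0.02,0,-0.28,-0.41,-0.02,0],
)

```text
t: 2.4
tool_pos: [0.4845, -0.2294, 0.2518]
tool_rot: [-2.484, 1.923, -0.002]
contact_force: [0.5, -0.1, -0.8]
opening: 0.0854
```

Run:
```python
from h import *
p=imaging.get_image("wrist");save(p,"w1")
o=monitor.get_obs();print(o["t"],o["tool_pos"],o["q"].round(3),o["dq"].round(2))
for k,z in [("lid",0),("handle",.053)]:
    for r in imaging.mark_of(k,p)[:3]: print(k,r["score"],np.round(r["uv"]),onz(p,*r["uv"],z).round(4))
```

```text
2.45 [ 0.48795322 -0.22472845  0.25206582] [-0.573 -0.172  1.793  0.005  1.518  0.739] [-0.09 -0.02  0.02 -0.06  0.01 -0.16]
lid 0.95 [295. 292.] [ 0.3112 -0.2311  0.    ]
lid 0.8 [296. 129.] [ 0.5134 -0.186   0.    ]
lid 0.66 [275. 214.] [ 0.4088 -0.1843  0.    ]
handle 0.82 [266. 222.] [ 0.4167 -0.1803  0.053 ]
handle 0.79 [295. 132.] [ 0.5156 -0.189   0.053 ]
handle 0.58 [289. 328.] [ 0.2955 -0.2327  0.053 ]
```

View pics/w1.png

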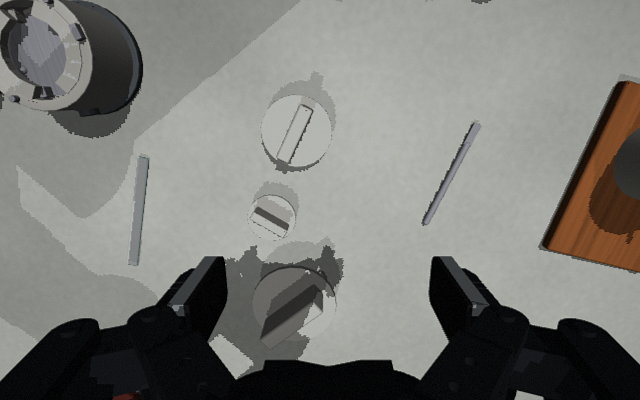

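```bash
cat >> h.py <<'E'
def cloud(p):
    D=p["depth"];h,w=D.shape;uu,vv=np.meshgrid(np.arange(w),np.arange(h));F=f(p)
    c=np.stack([(uu-p["cx"])/F*D,(vv-p["cy"])/F*D,D],-1); X=(c-np.array(p["t"]))@np.array(p["R"]); X[D<=0]=np.nan; return X
def lidm(p,c,zoff=0):
    X=cloud(p);P=X[np.hypot(X[...,0]-c[0],X[...,1]-c[1])<.05]
    d=P[abs(P[:,2]-zoff-.023)<.004];b=P[abs(P[:,2]-zoff-.053)<.005]
    (x,y),r=cv2.minEnclosingCircle((d[:,:2]*1000).astype(np.float32))
    q=cv2.minAreaRect((b[:,:2]*1000).astype(np.float32));bx=cv2.boxPoints(q)
    e=max([bx[1]-bx[0],bx[2]-bx[1]],key=np.linalg.norm);a=np.degrees(np.arctan2(e[1],e[0]))%180
    print("disc",len(d),x,y,r,np.median(d[:,2]),"bar",len(b),q[0],q[1],"ang",a,np.median(b[:,2])); return a
E
python3 - <<'E'
from h import *
p=imaging.get_image("wrist");lidm(p,(.515,-.19));crop(p,"w1l",296,170,70,100,3)
p=imaging.get_image("top");lidm(p,(.515,-.19))
E
```

```text
disc 3109 512.754638671875 -187.5589599609375 37.83921432495117 0.02191705335554644 bar 844 (512.50146484375, -187.52378845214844) (13.9702730178833, 57.68928146362305) ang 168.16434 0.0517825628927132
disc 267 515.42431640625 -181.12249755859375 36.65016555786133 0.02350561382833582 bar 49 (523.93505859375, -188.19406127929688) (10.730003356933594, 34.87312316894531) ang 160.4685 0.0528629055950329
```

View pics/w1l.png

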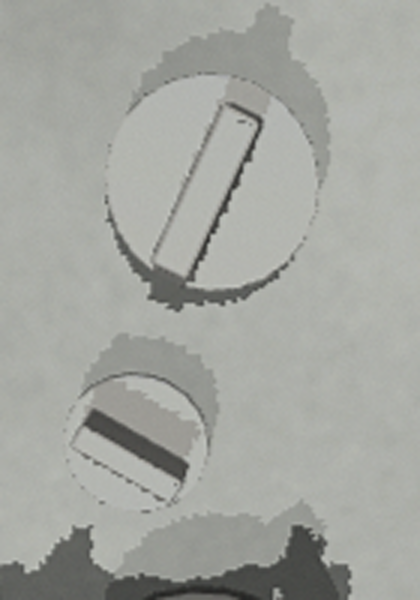

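Request:
step_arm(
  targets=[-0.31,-0.01,0,0,-0.31,-0.01,0,0,-0.31,-0.01,0,0,-0.31,-0.01,0,0,-0.31,-0.01,0,0,-0.31,-0.01,0,0,-0.31,-0.01,0,0,-0.31,-0.01,0,0,-0.31,-0.01,0,0],
  grip=0.06,
)

```text
t: 3.4
tool_pos: [0.4142, 0.0728, 0.2513]
tool_rot: [-2.487, 1.919, 0.0]
contact_force: [0.3, -0.6, 0.6]
opening: 0.0602
```

Run:
```python
from h import *
p=imaging.get_image("wrist");save(p,"w2");np.save("w2.npy",p,allow_pickle=True)
o=monitor.get_obs();print(o["t"],o["tool_pos"],o["tool_rot"],o["q"].round(3),o["dq"].round(2))
for k,z in [("steamer",0),("mouth",.075),("stud",.081),("lock",.081),("nut_mid",.053)]:
    for r in imaging.mark_of(k,p)[:3]: print(k,r["score"],np.round(r["uv"]),onz(p,*r["uv"],z).round(4))
X=cloud(p)
P=X[(np.hypot(X[...,0]-.522,X[...,1]-.043)<.07)&(abs(X[...,2]-.075)<.003)]
(x,y),r=cv2.minEnclosingCircle((P[:,:2]*1000).astype(np.float32));print("rim",x,y,r,np.median(P[:,2]))
N=X[(np.hypot(X[...,0]-.481,X[...,1]-.152)<.03)&(abs(X[...,2]-.064)<.003)]
q=cv2.minAreaRect((N[:,:2]*1000).astype(np.float32));print("nut",len(N),q,cv2.minEnclosingCircle((N[:,:2]*1000).astype(np.float32)),np.median(N[:,2]))
```

```text
3.45 [0.41475821 0.07124988 0.25124531] [ 2.48525842e+00 -1.92093451e+00  1.06809315e-03] [-7.000e-03 -4.810e-01  2.035e+00 -1.000e-03  1.588e+00  1.309e+00] [-0.05  0.02 -0.01 -0.01 -0.01 -0.01]
steamer 0.9 [378.  66.] [0.5293 0.0477 0.    ]
steamer 0.65 [263.  82.] [0.4817 0.1631 0.    ]
mouth 0.59 [395.  60.] [0.5285 0.0424 0.075 ]
mouth 0.18 [266.  81.] [0.484 0.147 0.075]
stud 0.93 [427.  10.] [0.571  0.0302 0.081 ]
lock 0.75 [452.  42.] [0.5533 0.0026 0.081 ]
nut_mid 0.93 [264.  84.] [0.481  0.1522 0.053 ]
rim 527.8585205078125 43.387840270996094 49.877227783203125 0.074221705631549
nut 737 ((482.3392333984375, 148.65969848632812), (30.059383392333984, 33.959957122802734), 63.832298278808594) ((482.2827453613281, 148.77313232421875), 17.088529586791992) 0.0630886847353744
```

View pics/w2.png

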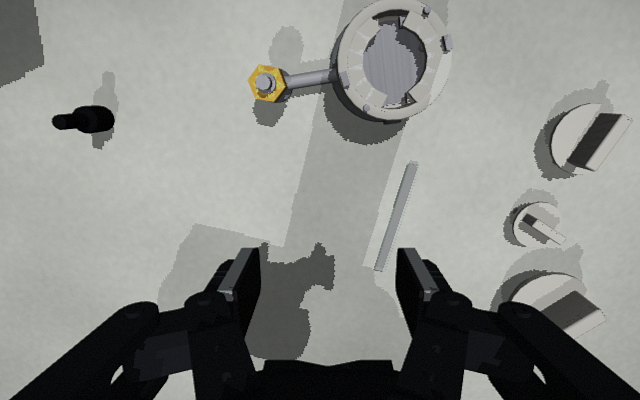

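```bash
cat >> h.py <<'E'
def to(x,y,z,ang=None):
    o=monitor.get_obs();T=Rn.from_rotvec(o["tool_rot"]).as_matrix();d=T.T@(np.array([x,y,z])-o["tool_pos"])
    a=np.degrees(np.arctan2(T[1,0],T[0,0]));r=0
    if ang is not None: r=-((ang-a+90)%180-90)
    print("move",d.round(4),"roll",round(np.radians(r),4),"tool ang",round(a,2),"tilt",T[2].round(4),"q",o["q"].round(3),"t",o["t"])
E
python3 - <<'E'
from h import *
p=np.load("w2.npy",allow_pickle=True).item();X=cloud(p)
N=X[(np.hypot(X[...,0]-.482,X[...,1]-.1487)<.025)&(abs(X[...,2]-.0635)<.003)]
P=N[:,:2]*1000
best=[]
for a in np.arange(0,60,1):
    w=[np.percentile(P@u,99)-np.percentile(P@u,1) for u in [np.array([np.cos(np.radians(a+k)),np.sin(np.radians(a+k))]) for k in (0,60,120)]]
    best.append((sum(w),a,np.round(w,1)))
print(sorted(best,key=lambda b:b[0])[:4])
to(.4823,.1487,.13,123.8);to(.4823,.1487,.034,123.8)
E
```

```text
[(np.float64(88.31315399994095), np.int64(2), array([29.3, 29.5, 29.6])), (np.float64(88.3540654939535), np.int64(8), array([29.2, 29.5, 29.7])), (np.float64(88.3709485790281), np.int64(7), array([29.3, 29.4, 29.7])), (np.float64(88.50215058189019), np.int64(6), array([29.4, 29.5, 29.6]))]
move [-0.06   -0.0844  0.121 ] roll -0.3394 tool ang -75.65 tilt [ 4.e-04  8.e-04 -1.e+00] q [-1.000e-02 -4.790e-01  2.034e+00 -1.000e-03  1.588e+00  1.310e+00] t 3.7
move [-0.0601 -0.0845  0.217 ] roll -0.3394 tool ang -75.65 tilt [ 4.e-04  8.e-04 -1.e+00] q [-1.000e-02 -4.790e-01  2.034e+00 -1.000e-03  1.588e+00  1.310e+00] t 3.7
```

Request:
step_arm(
  targets=[-0.06,-0.0845,0.09,-0.35,-0.06,-0.0845,0.09,-0.35,-0.06,-0.0845,0.12,-0.35,-0.06,-0.0845,0.12,-0.35,-0.06,-0.0845,0.12,-0.35,-0.06,-0.0845,0.12,-0.35],
)

```text
t: 4.2
tool_pos: [0.4813, 0.1477, 0.1285]
tool_rot: [2.774, -1.464, -0.008]
contact_force: [0.1, -1.1, 0.4]
opening: 0.0598
```

Run:
```python
from h import *
p=imaging.get_image("wrist");save(p,"w3")
X=cloud(p)
N=X[(np.hypot(X[...,0]-.482,X[...,1]-.1487)<.025)&(abs(X[...,2]-.0635)<.004)]
q=cv2.minAreaRect((N[:,:2]*1000).astype(np.float32));print("nut",len(N),q,cv2.minEnclosingCircle((N[:,:2]*1000).astype(np.float32)),np.median(N[:,2]))
to(.4823,.1487,.034,124)
```

```text
nut 1427 ((481.8559875488281, 148.7157440185547), (34.47770690917969, 29.535911560058594), 34.71391296386719) ((481.90130615234375, 148.65036010742188), 17.239299774169922) 0.06313520159742511
move [-0.0009 -0.0005  0.097 ] roll 0.0059 tool ang -55.66 tilt [-0.      0.0021 -1.    ] q [ 1.500e-01 -1.540e-01  1.984e+00 -1.000e-03  1.313e+00  1.122e+00] t 4.25
```

View pics/w3.png

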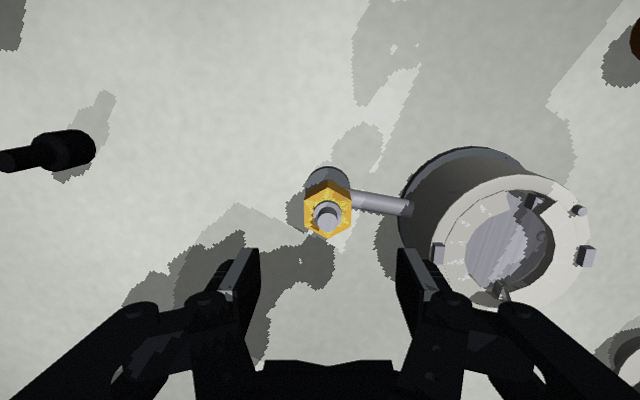

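Request:
step_arm(
  targets=[-0.001,0,0.04,0,-0.001,0,0.08,0,-0.001,0,0.094,0,-0.001,0,0.094,0,-0.001,0,0.094,0],
)

```text
t: 4.67
tool_pos: [0.4831, 0.1477, 0.0391]
tool_rot: [2.777, -1.469, 0.002]
contact_force: [0.7, -0.1, 0.6]
opening: 0.06
```

Request:
step_arm(
  targets=[0,0,0,0,0,0,0,0,0,0,0,0,0,0,0,0],
  grip=0.02,
  force=60,
)

```text
t: 5.0
tool_pos: [0.4843, 0.1502, 0.0433]
tool_rot: [-2.771, 1.468, -0.0]
contact_force: [-8.4, 7.1, 13.1]
opening: 0.0288
```

Run:
```python
from h import *
p=imaging.get_image("wrist");save(p,"w4");o=monitor.get_obs();print(o["t"],o["tool_pos"].round(4),o["contact_force"].round(2),o["wrist_torque"].round(3),o["opening"],o["q"].round(3))
```

```text
5.05 [0.4843 0.1502 0.0433] [-8.6   7.36 12.27] [ 1.281  1.458 -0.087] 0.028825372169965276 [ 0.152 -0.033  2.034  0.005  1.137  1.124]
```

View pics/w4.png

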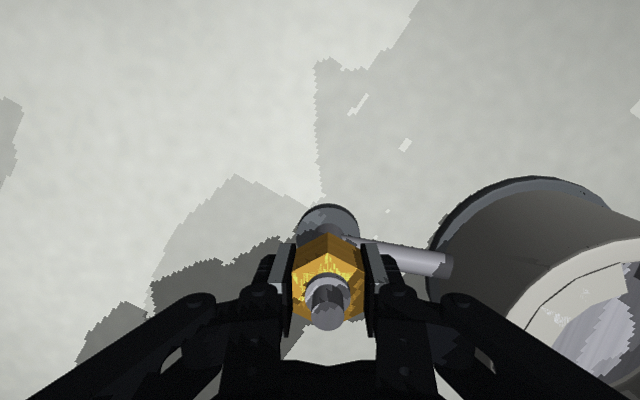

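Request:
step_arm(
  targets=[0,0,0,0.07,0,0,0,0.14,0,0,0,0.21,0,0,0,0.28,0,0,0,0.35,0,0,0,0.42,0,0,0,0.49,0,0,0,0.56,0,0,0,0.63,0,0,0,0.7],
)

```text
t: 5.88
tool_pos: [0.4848, 0.1483, 0.0435]
tool_rot: [-2.099, 2.333, -0.004]
contact_force: [2.7, -6.2, -7.4]
opening: 0.0282
```

```bash
cat > st.py <<'E'
from h import *
o=monitor.get_obs();print(o["t"],o["tool_pos"].round(4),o["contact_force"].round(2),o["wrist_torque"].round(3),o["opening"].round(4),o["q"].round(3))
T=Rn.from_rotvec(o["tool_rot"]).as_matrix();print("ang",np.degrees(np.arctan2(T[1,0],T[0,0])))
E
python3 st.py
```

```text
Traceback (most recent call last):
  File "st.py", line 2, in <module>
    o=monitor.get_obs();print(o["t"],o["tool_pos"].round(4),o["contact_force"].round(2),o["wrist_torque"].round(3),o["opening"].round(4),o["q"].round(3))
                                                                                                                   ^^^^^^^^^^^^^^^^^^
AttributeError: 'float' object has no attribute 'round'
```

```bash
sed -i 's/o\["opening"\].round(4)/o["opening"]/' st.py; python3 st.py
python3 - <<'E'
from h import *
p=imaging.get_image("wrist");crop(p,"w5",327,280,120,110,3)
E
```

```text
5.8833 [0.4848 0.1483 0.0435] [ 2.71 -6.22 -7.42] [-1.157 -0.476  0.121] 0.02818390919523585 [ 0.15  -0.034  2.034 -0.     1.136  1.827]
ang -96.03873070367301
```

View pics/w5.png

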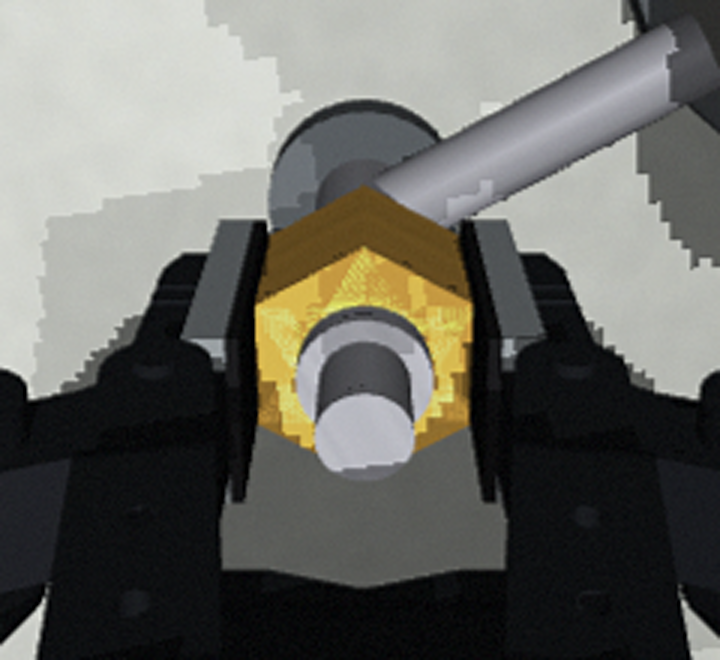

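Request:
step_arm(
  targets=[0,0,0,0.05,0,0,0,0.1,0,0,0,0.15,0,0,0,0.2,0,0,0,0.25],
)

```text
t: 6.35
tool_pos: [0.485, 0.1473, 0.0436]
tool_rot: [-1.792, 2.575, -0.009]
contact_force: [1.6, -1.6, -8.6]
opening: 0.0287
```

```bash
python3 st.py
```

```text
6.35 [0.485  0.1473 0.0436] [ 1.59 -1.58 -8.62] [-0.337 -0.345  1.786] 0.02871134839227322 [ 0.15  -0.034  2.035 -0.004  1.135  2.077]
ang -110.33707313404847
```

Request:
step_arm(
  targets=[0,0,0,0.05,0,0,0,0.1,0,0,0,0.15],
)

```text
t: 6.6
tool_pos: [0.4863, 0.1461, 0.0438]
tool_rot: [-1.602, 2.695, -0.019]
contact_force: [6.1, -4.0, -12.0]
opening: 0.0286
```

```bash
python3 st.py
```

```text
6.6 [0.4863 0.1461 0.0438] [  6.1   -3.96 -12.03] [-0.526 -1.043  2.814] 0.028605048044806528 [ 0.15  -0.035  2.035 -0.01   1.131  2.223]
ang -118.55352140921215
```

Request:
step_arm(
  targets=[0,0,0,0,0,0,0,0,0,0,0,0,0,0,-0.04,0,0,0,-0.08,0,0,0,-0.1,0,0,0,-0.1,0],
  grip=0.06,
)

```text
t: 7.18
tool_pos: [0.4895, 0.1477, 0.1519]
tool_rot: [-1.595, 2.684, -0.026]
contact_force: [0.2, 0.9, 1.6]
opening: 0.06
```

```bash
python3 st.py
python3 - <<'E'
from h import *
p=imaging.get_image("wrist");save(p,"w6")
X=cloud(p)
N=X[(np.hypot(X[...,0]-.482,X[...,1]-.1487)<.025)&(abs(X[...,2]-.0635)<.004)]
q=cv2.minAreaRect((N[:,:2]*1000).astype(np.float32));print("nut",len(N),q,cv2.minEnclosingCircle((N[:,:2]*1000).astype(np.float32)),np.median(N[:,2]))
E
```

```text
7.1833 [0.4895 0.1477 0.1519] [0.24 0.86 1.55] [ 0.019  0.009 -0.017] 0.059982301094912274 [ 0.152 -0.176  1.967 -0.008  1.327  2.223]
ang -118.54305294023045
nut 1154 ((482.288818359375, 148.63143920898438), (33.73966598510742, 30.355295181274414), 45.555809020996094) ((482.27978515625, 148.36036682128906), 17.076398849487305) 0.06305150978879501
```

View pics/w6.png

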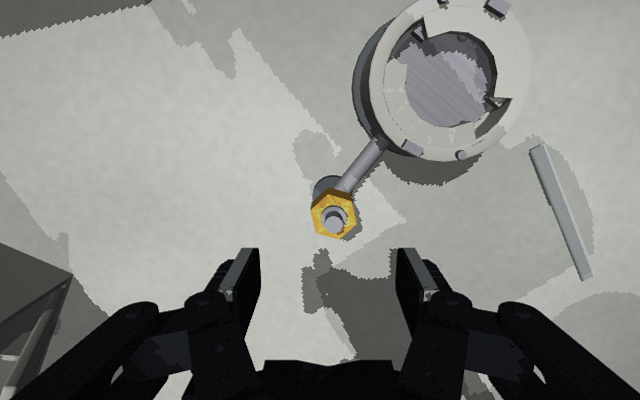

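Run:
```python
from h import *
to(.5127,-.1875,.14,78.2)
```

```text
move [ 0.2824 -0.1817  0.0109] roll -0.2923 tool ang -118.55 tilt [-0.0051 -0.0204 -0.9998] q [ 0.152 -0.174  1.971 -0.009  1.326  2.223] t 7.2333
```

Request:
step_arm(
  targets=[0.282,-0.182,0.01,-0.29,0.282,-0.182,0.01,-0.29,0.282,-0.182,0.01,-0.29,0.282,-0.182,0.01,-0.29,0.282,-0.182,0.01,-0.29,0.282,-0.182,0.01,-0.29,0.282,-0.182,0.01,-0.29,0.282,-0.182,0.01,-0.29,0.282,-0.182,0.01,-0.29,0.282,-0.182,0.01,-0.29],
  grip=0.05,
)

```text
t: 8.07
tool_pos: [0.5125, -0.1899, 0.1399]
tool_rot: [-1.966, 2.436, -0.024]
contact_force: [-0.5, 0.6, -0.6]
opening: 0.0498
```

Run:
```python
from h import *
p=imaging.get_image("wrist");save(p,"w7");lidm(p,(.5127,-.1875))
to(.5127,-.1875,.027,78.2)
```

```text
disc 5437 512.5628051757812 -187.4742431640625 38.0663948059082 0.021889287644641445 bar 1554 (512.7951049804688, -187.54739379882812) (13.58130168914795, 57.53828811645508) ang 168.07907 0.05176695730159361
move [-0.0004  0.0019  0.1128] roll -0.0051 tool ang -102.09 tilt [-4.000e-04 -1.880e-02 -9.998e-01] q [-0.491 -0.074  1.896  0.006  1.302  1.29 ] t 8.1167
```

View pics/w7.png

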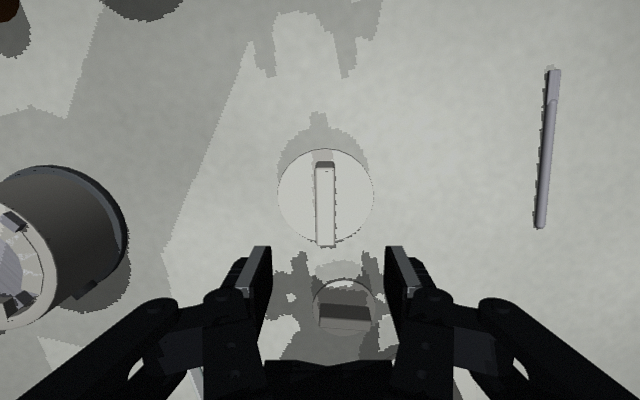

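Aligned: the bar is vertical at columns 316–335 between the pads, and the disc measures 76 mm. Descend and grip.

Request:
step_arm(
  targets=[0,0.002,0.04,0,0,0.002,0.08,0,0,0.002,0.1,0,0,0.002,0.111,0,0,0.002,0.111,0,0,0.002,0.111,0],
)

```text
t: 8.62
tool_pos: [0.5127, -0.1868, 0.029]
tool_rot: [-1.969, 2.432, -0.022]
contact_force: [-0.2, -0.2, 0.0]
opening: 0.0499
```

Request:
step_arm(
  targets=[0,0,0,0,0,0,0,0,0,0,0,0,0,0,0,0,0,0,0,0],
  grip=0.005,
  force=60,
)

```text
t: 9.03
tool_pos: [0.5141, -0.1875, 0.0311]
tool_rot: [-1.968, 2.431, -0.026]
contact_force: [-1.5, 1.5, 6.5]
opening: 0.013
```

```bash
python3 st.py
python3 - <<'E'
from h import *
p=imaging.get_image("wrist");crop(p,"w8",327,250,160,140,2.4)
to(.5127,-.1875,.14,78.2)
E
```

```text
9.0333 [ 0.5141 -0.1875  0.0311] [-1.51  1.49  6.49] [ 0.162  0.093 -0.065] 0.013021017513163728 [-0.489  0.069  1.954  0.007  1.097  1.289]
ang -102.02470888368164
move [ 0.0003 -0.001  -0.109 ] roll -0.004 tool ang -102.03 tilt [-2.000e-04 -2.180e-02 -9.998e-01] q [-0.489  0.069  1.954  0.007  1.097  1.289] t 9.0833
```

View pics/w8.png

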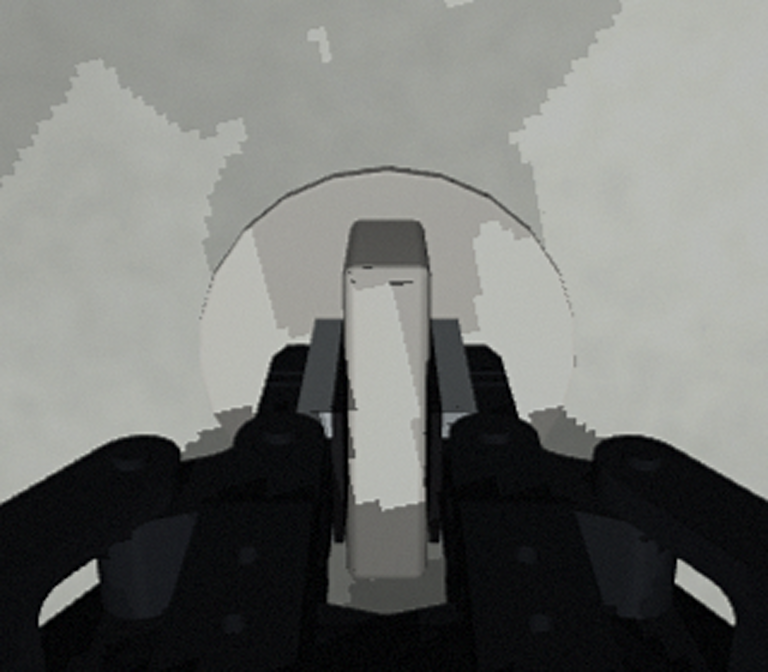

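Request:
step_arm(
  targets=[0,0,-0.03,0,0,0,-0.07,0,0,0,-0.11,0,0,0,-0.115,0,0,0,-0.115,0],
)

```text
t: 9.5
tool_pos: [0.514, -0.1883, 0.1507]
tool_rot: [-1.965, 2.429, -0.038]
contact_force: [-0.4, 1.0, -1.7]
opening: 0.0126
```

```bash
python3 st.py
python3 - <<'E'
from h import *
to(.529,.0442,.146,-66.6)
E
```

```text
9.5 [ 0.514  -0.1883  0.1507] [-0.39  0.95 -1.73] [-0.001  0.023  0.035] 0.012601873465692777 [-0.49  -0.089  1.891  0.006  1.311  1.289]
ang -102.03686971302382
move [-0.2305  0.0339  0.0032] roll -0.6185 tool ang -102.04 tilt [ 0.0021 -0.0299 -0.9995] q [-0.49  -0.089  1.891  0.006  1.311  1.289] t 9.5
```

Request:
step_arm(
  targets=[-0.04,0.006,0,-0.1,-0.08,0.012,0,-0.2,-0.12,0.018,0,-0.3,-0.16,0.024,0,-0.4,-0.2,0.029,0,-0.5,-0.23,0.034,0.003,-0.62,-0.23,0.034,0.003,-0.62,-0.23,0.034,0.003,-0.62],
)

```text
t: 10.17
tool_pos: [0.5272, 0.0452, 0.1436]
tool_rot: [-2.624, 1.716, -0.039]
contact_force: [0.7, -0.6, -0.2]
opening: 0.0129
```

```bash
python3 st.py
python3 - <<'E'
from h import *
p=imaging.get_image("wrist");save(p,"w9")
X=cloud(p);P=X[(np.hypot(X[...,0]-.528,X[...,1]-.0434)<.05)]
o=monitor.get_obs()
for lo,hi in [(.122,.136),(.14,.18)]:
    Q=P[(P[:,2]>lo)&(P[:,2]<hi)]
    if len(Q): print(lo,len(Q),Q.mean(0).round(4),cv2.minEnclosingCircle((Q[:,:2]*1000).astype(np.float32)))
D=P[(P[:,2]>.118)&(P[:,2]<.14)]
A=np.c_[D[:,:2],np.ones(len(D))]; s=np.linalg.lstsq(A,D[:,2],rcond=None)[0]; print("disc plane slope",s)
to(.529,.0442,.115,-66.6)
p=imaging.get_image("scene");crop(p,"s9",337,190,80,60,5)
E
```

```text
10.1667 [0.5272 0.0452 0.1436] [ 0.68 -0.6  -0.19] [-0.019 -0.068  0.016] 0.01291542960249752 [-0.051 -0.123  1.934 -0.007  1.305  1.109]
ang -66.37094694430314
0.122 8493 [0.5389 0.0506 0.1344] ((525.781982421875, 44.15028381347656), 38.104068756103516)
0.14 7674 [0.5312 0.0475 0.1646] ((525.7546997070312, 44.124298095703125), 29.70958709716797)
disc plane slope [ 0.00505124 -0.02280172  0.13284277]
move [-0.0001 -0.0008  0.0291] roll 0.0019 tool ang -66.49 tilt [ 0.018  -0.0199 -0.9996] q [-0.053 -0.124  1.934 -0.007  1.305  1.109] t 10.2167
```

View pics/w9.png

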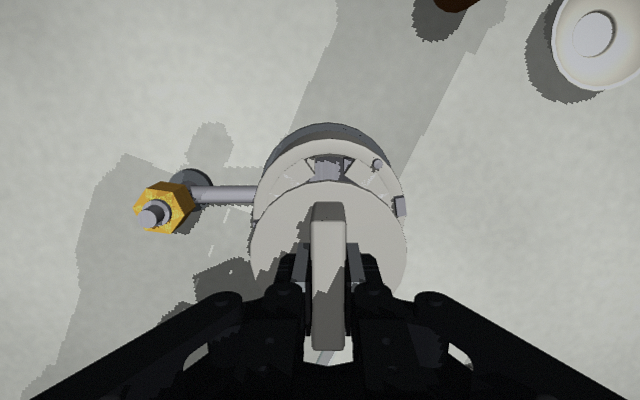

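View pics/s9.png

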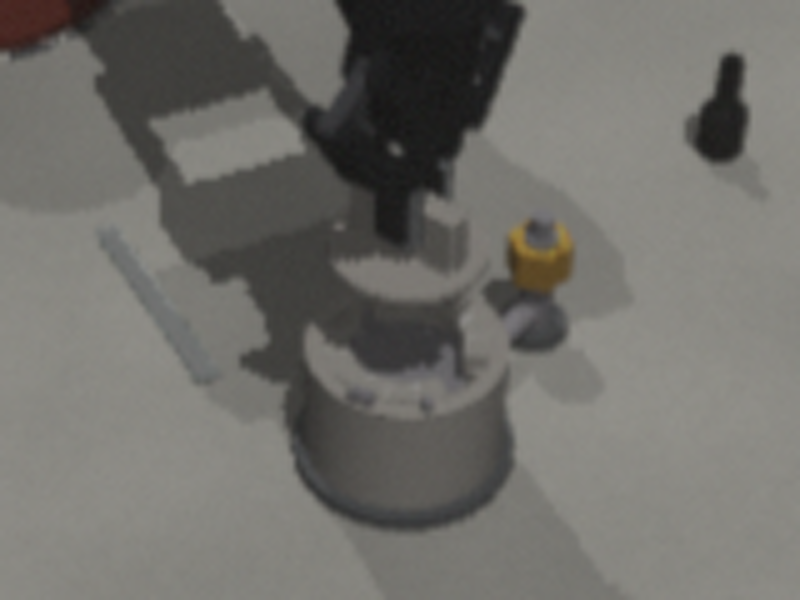

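```bash
python3 st.py
python3 - <<'E'
from h import *
p=imaging.get_image("wrist");X=cloud(p);P=X[(np.hypot(X[...,0]-.528,X[...,1]-.0434)<.05)]
D=P[(P[:,2]>.118)&(P[:,2]<.14)];print(cv2.minEnclosingCircle((D[:,:2]*1000).astype(np.float32)),np.median(D[:,2]))
b=P[(P[:,2]>.158)&(P[:,2]<.17)];q=cv2.minAreaRect((b[:,:2]*1000).astype(np.float32));print(q)
o=monitor.get_obs()
to(o["tool_pos"][0]+.0,o["tool_pos"][1],o["tool_pos"][2]-.04,-66.6)
# steamer again: outer rim edge visible part, stud
for k,z in [("stud",.081),("lock",.081)]:
    for r in imaging.mark_of(k,p)[:3]: print(k,r["score"],np.round(r["uv"]),onz(p,*r["uv"],z).round(4))
E
```

```text
10.2667 [0.5279 0.0433 0.1445] [ 0.19 -0.5  -1.12] [-0.006  0.026  0.023] 0.012582733269616855 [-0.055 -0.124  1.933 -0.007  1.306  1.109]
ang -66.56830532624545
((526.5244750976562, 42.36688232421875), 37.972938537597656) 0.13543986822925297
((528.2483520507812, 41.00719451904297), (57.967872619628906, 37.72080612182617), 43.927345275878906)
move [-0.0007  0.0008  0.04  ] roll -0.0004 tool ang -66.62 tilt [ 0.0185 -0.0212 -0.9996] q [-0.056 -0.124  1.933 -0.007  1.306  1.109] t 10.3167
stud 0.87 [377. 164.] [0.572  0.0287 0.081 ]
lock 0.62 [397. 204.] [0.5541 0.006  0.081 ]
```

Request:
step_arm(
  targets=[0,-0.001,0.01,0,-0.001,-0.001,0.02,0,-0.001,-0.001,0.03,0,-0.001,-0.001,0.038,0,-0.001,-0.001,0.042,0,-0.001,-0.001,0.042,0],
)

```text
t: 10.92
tool_pos: [0.5291, 0.0435, 0.1016]
tool_rot: [-2.619, 1.722, -0.039]
contact_force: [0.3, -0.3, -1.0]
opening: 0.0126
```

```bash
python3 st.py
python3 - <<'E'
from h import *
p=imaging.get_image("wrist");X=cloud(p);P=X[(np.hypot(X[...,0]-.528,X[...,1]-.0434)<.048)]
D=P[(P[:,2]>.083)&(P[:,2]<.105)];print(cv2.minEnclosingCircle((D[:,:2]*1000).astype(np.float32)),np.median(D[:,2]))
E
```

```text
10.9167 [0.5291 0.0435 0.1016] [ 0.31 -0.34 -1.05] [ 0.014  0.019 -0.058] 0.012618179786721324 [-0.054 -0.071  1.961 -0.007  1.226  1.111]
ang -66.65578415310559
((527.722900390625, 42.44892120361328), 38.06081008911133) 0.09245406998116558
```

Request:
step_arm(
  targets=[-0.001,0,0.003,0,-0.001,0,0.006,0,-0.001,0,0.009,0,-0.001,0,0.011,0,-0.001,0,0.0125,0,-0.001,0,0.0135,0],
)

```text
t: 11.47
tool_pos: [0.5297, 0.0443, 0.089]
tool_rot: [-2.619, 1.722, -0.041]
contact_force: [-1.5, -1.2, 4.2]
opening: 0.0127
```

```bash
python3 st.py
python3 - <<'E'
from h import *
p=imaging.get_image("wrist");save(p,"w10");X=cloud(p);P=X[(np.hypot(X[...,0]-.528,X[...,1]-.0434)<.042)]
D=P[(P[:,2]>.0775)&(P[:,2]<.1)];print(cv2.minEnclosingCircle((D[:,:2]*1000).astype(np.float32)),np.median(D[:,2]))
A=np.c_[D[:,:2],np.ones(len(D))];print(np.linalg.lstsq(A,D[:,2],rcond=None)[0])
p=imaging.get_image("scene");crop(p,"s10",337,190,60,50,6)
E
```

```text
11.4667 [0.5297 0.0443 0.089 ] [-1.47 -1.24  4.18] [0.037 0.217 0.013] 0.012748916828134005 [-0.053 -0.054  1.968 -0.008  1.201  1.113]
ang -66.64960537085952
((528.31201171875, 43.33005142211914), 37.96480178833008) 0.08000152943594219
[ 0.02783517 -0.00850732  0.0663258 ]
```

View pics/w10.png

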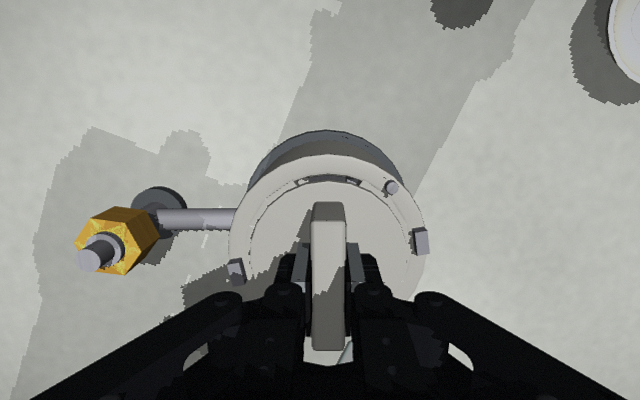

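View pics/s10.png

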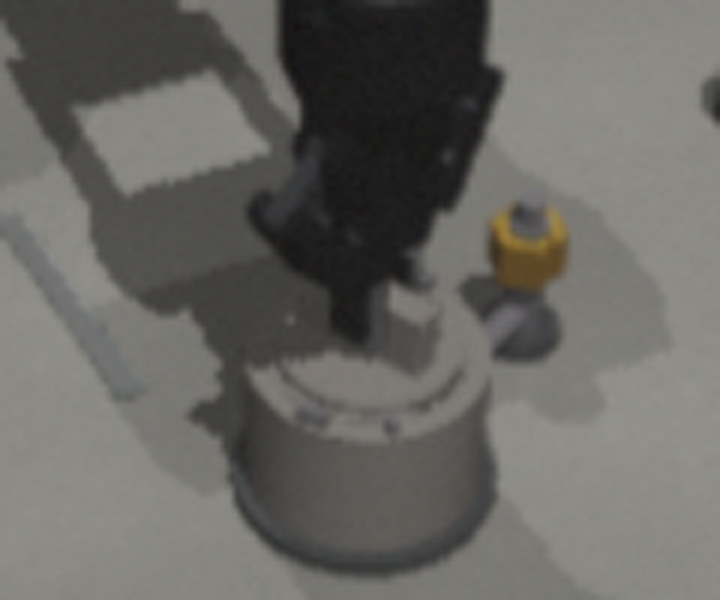

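Request:
step_arm(
  targets=[0,0,0.001,0,0,0,0.002,0,0,0,0.003,0,0,0,0.003,0],
)

```text
t: 11.9
tool_pos: [0.5306, 0.0443, 0.0888]
tool_rot: [-2.618, 1.721, -0.042]
contact_force: [-5.5, -0.3, 11.1]
opening: 0.0131
```

```bash
cat > ld.py <<'E'
from h import *
import sys
p=imaging.get_image("wrist");save(p,sys.argv[1]);X=cloud(p);P=X[(np.hypot(X[...,0]-.528,X[...,1]-.0434)<.042)]
D=P[(P[:,2]>.0772)&(P[:,2]<.086)];print(cv2.minEnclosingCircle((D[:,:2]*1000).astype(np.float32)),np.median(D[:,2]))
A=np.c_[D[:,:2]-[.528,.0434],np.ones(len(D))];print("plane",np.linalg.lstsq(A,D[:,2],rcond=None)[0].round(4))
Rm=X[(abs(np.hypot(X[...,0]-.528,X[...,1]-.0434)-.045)<.005)&(abs(X[...,2]-.075)<.002)];A=np.c_[Rm[:,:2]-[.528,.0434],np.ones(len(Rm))];print("rim plane",np.linalg.lstsq(A,Rm[:,2],rcond=None)[0].round(4))
b=P[(P[:,2]>.105)&(P[:,2]<.116)]
T=Rn.from_rotvec(monitor.get_obs()["tool_rot"]).as_matrix()
q=cv2.minAreaRect((b[:,:2]*1000).astype(np.float32));print("top",len(b),q)
E
python3 st.py; python3 ld.py w11
```

```text
11.9 [0.5306 0.0443 0.0888] [-5.54 -0.26 11.07] [0.29  1.127 0.093] 0.013110862877187017 [-0.053 -0.052  1.966 -0.007  1.2    1.113]
ang -66.63839972952694
((529.3043823242188, 43.5199089050293), 37.824588775634766) 0.07970091368080809
plane [ 0.0063 -0.0143  0.0797]
rim plane [-0.0001 -0.0007  0.0741]
top 5417 ((530.9124755859375, 41.963077545166016), (57.4492073059082, 37.64791488647461), 44.25602340698242)
```

Request:
step_arm(
  targets=[0,0,0.001,0.05,0,0,0.001,0.11,0,0,0.001,0.17,0,0,0.001,0.23,0,0,0.001,0.29,0,0,0.001,0.35,0,0,0.001,0.4],
)

```text
t: 12.53
tool_pos: [0.5309, 0.0438, 0.0888]
tool_rot: [-2.219, 2.206, -0.041]
contact_force: [-2.4, -2.1, 4.0]
opening: 0.0126
```

```bash
python3 st.py; python3 ld.py w12
python3 - <<'E'
from h import *
p=imaging.get_image("scene");crop(p,"s12",337,190,60,50,6)
E
```

```text
12.5333 [0.5309 0.0438 0.0888] [-2.38 -2.1   4.05] [-0.303  0.487  0.226] 0.012631471278804629 [-0.053 -0.051  1.966 -0.009  1.199  1.515]
ang -89.67854022927355
((529.2991943359375, 43.515228271484375), 38.03227615356445) 0.07971781613819533
plane [ 0.0053 -0.0129  0.0796]
rim plane [ 0.0004 -0.0002  0.074 ]
top 5425 ((530.39697265625, 46.60886001586914), (37.62193298339844, 57.21333312988281), 70.07145690917969)
```

View pics/w12.png

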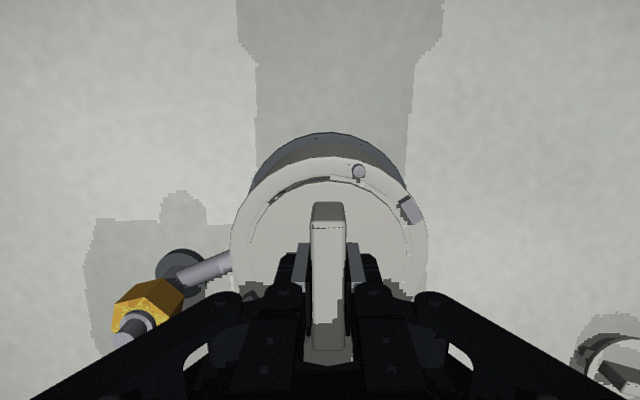

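Request:
step_arm(
  targets=[0,0,0.001,0.05,0,0,0.001,0.1,0,0,0.001,0.15,0,0,0.001,0.2,0,0,0.001,0.25,0,0,0.001,0.29,0,0,0.001,0.29],
)

```text
t: 13.22
tool_pos: [0.5313, 0.0429, 0.0886]
tool_rot: [-1.879, 2.498, -0.04]
contact_force: [-4.1, -3.7, 5.1]
opening: 0.0131
```

```bash
python3 st.py; python3 ld.py w13
cat > bar.py <<'E'
from h import *
p=imaging.get_image("wrist");X=cloud(p);g=p["color"].mean(2)
m=(np.hypot(X[...,0]-.528,X[...,1]-.0434)<.04)&(abs(X[...,2]-.1095)<.004)&(g>70)
P=X[m][:,:2]*1000; q=cv2.minAreaRect(P.astype(np.float32));bx=cv2.boxPoints(q);e=max([bx[1]-bx[0],bx[2]-bx[1]],key=np.linalg.norm)
a=np.degrees(np.arctan2(e[1],e[0]));a=(a+90)%180-90
print("bar",len(P),q,"ang",a)
C=np.array([527.9,43.4])
# stud: points above rim top
S=X[(X[...,2]>.0785)&(X[...,2]<.084)&(abs(np.hypot(X[...,0]-.5279,X[...,1]-.0434)-.0455)<.006)]
l,lab,cen=None,None,None
th=np.degrees(np.arctan2(S[:,1]-.0434,S[:,0]-.5279))
h,e2=np.histogram(th,bins=np.arange(-180,181,4));print([(int(x),int(n)) for x,n in zip(e2,h) if n])
s=S[abs(th+16.7)<8];print("stud",len(s),s.mean(0).round(4),"dir",th[abs(th+16.7)<8].mean())
for r in imaging.mark_of("stud",p)[:3]:
    X0=onz(p,*r["uv"],.081);print("net",r["score"],X0.round(4),np.degrees(np.arctan2(X0[1]-.0434,X0[0]-.5279)))
E
python3 bar.py
```

```text
13.2167 [0.5313 0.0429 0.0886] [-4.05 -3.74  5.11] [-0.612  0.665  0.179] 0.013143066087365188 [-0.054 -0.051  1.966 -0.011  1.198  1.802]
ang -106.10678973967715
((529.5157470703125, 43.22616195678711), 38.037986755371094) 0.07959044406738969
plane [ 0.0049 -0.0088  0.0795]
rim plane [ 0.0013 -0.0008  0.074 ]
top 5427 ((531.1971435546875, 45.93185806274414), (37.67736053466797, 57.59341049194336), 53.33692169189453)
bar 4348 ((530.4068603515625, 43.14134216308594), (56.04714584350586, 32.02833557128906), 5.965588569641113) ang 5.965584
[(-68, 12), (-64, 91), (-60, 88), (-56, 90), (-52, 70), (-24, 4), (-20, 89), (-16, 37), (-12, 1), (12, 2)]
stud 131 [0.5715 0.0301 0.0799] dir -16.969176906303677
net 0.64 [0.5713 0.0299 0.081 ] -17.24488616396301
```

View pics/w13.png

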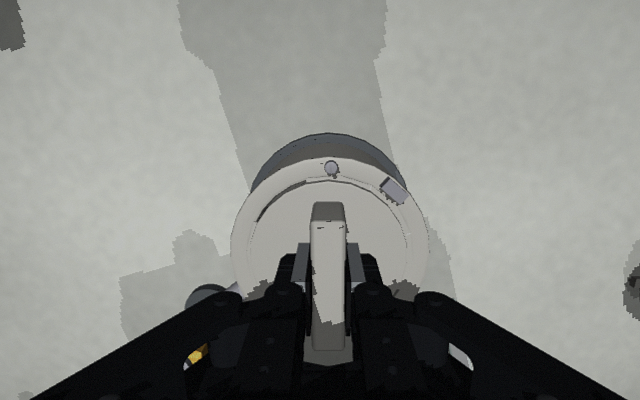

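Request:
step_arm(
  targets=[0,0,0.0005,0.015,0,0,0.0005,0.015,0,0,0.0005,0.015,0,0,0.0005,0.015,0,0,0.0005,0.015,0,0,0.0005,0.015],
)

```text
t: 13.87
tool_pos: [0.5312, 0.0426, 0.0886]
tool_rot: [-1.864, 2.511, -0.041]
contact_force: [-3.0, -1.8, 5.5]
opening: 0.0129
```

```bash
python3 st.py
python3 - <<'E'
from h import *
p=imaging.get_image("wrist");crop(p,"w14",330,240,110,100,3.5)
X=cloud(p);g=p["color"].mean(2)
# bar end face centre/edges of top: brightness edges along rows
for v in (225,240,260,280,300): 
    r=np.abs(X[v,:,2]-.1095)<.005; u=np.where(r&(g[v]>70)&(abs(np.arange(640)-329)<25))[0]
    if len(u): c=X[v,(u[0]+u[-1])//2]; print(v,u[0],u[-1],c.round(4))
t=imaging.get_image("top");crop(t,"t14",285,205,60,45,6)
for n in ["top","scene"]:
    q=imaging.get_image(n);save(q,n+"14")
    for k in ["ring_dish","pusher","glass_file","bottle_a","polish","nut_mid"]:
        for r in imaging.mark_of(k,q)[:2]: print(n,k,round(r["score"],2),onz(q,*r["uv"],.053 if k=="nut_mid" else 0).round(3))
E
```

```text
13.8667 [0.5312 0.0426 0.0886] [-3.   -1.76  5.53] [-0.344  0.822  0.137] 0.012906243003971848 [-0.054 -0.05   1.965 -0.011  1.199  1.815]
ang -106.83138664387346
225 310 345 [0.5555 0.0357 0.1097]
240 310 345 [0.55   0.0373 0.1103]
260 305 353 [0.5411 0.0392 0.1084]
280 312 343 [0.5334 0.0424 0.109 ]
300 314 343 [0.5252 0.0445 0.1095]
top ring_dish 0.95 [ 0.72  -0.092  0.   ]
top pusher 0.68 [ 0.498 -0.364  0.   ]
top glass_file 0.81 [ 0.372 -0.021  0.   ]
top bottle_a 0.8 [ 0.718 -0.334  0.   ]
top bottle_a 0.53 [0.702 0.023 0.   ]
top polish 0.69 [0.397 0.333 0.   ]
scene ring_dish 0.95 [ 0.71  -0.092  0.   ]
scene pusher 0.74 [ 0.496 -0.372  0.   ]
scene pusher 0.57 [ 0.364 -0.028  0.   ]
scene glass_file 0.48 [ 0.361 -0.018  0.   ]
scene bottle_a 0.84 [0.712 0.016 0.   ]
scene bottle_a 0.73 [ 0.725 -0.336  0.   ]
scene polish 0.56 [0.389 0.329 0.   ]
scene nut_mid 0.61 [0.483 0.141 0.053]
```

View pics/w14.png

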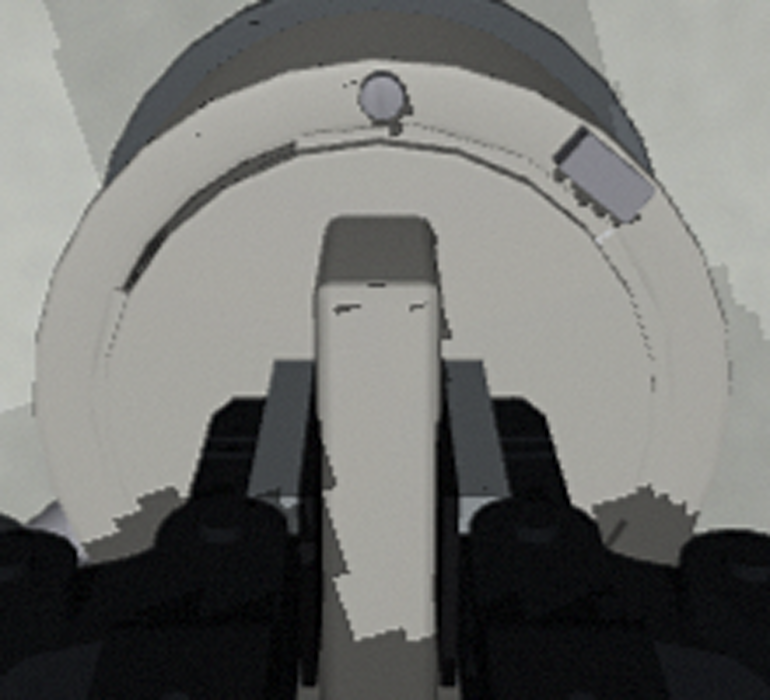

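View pics/scene14.png

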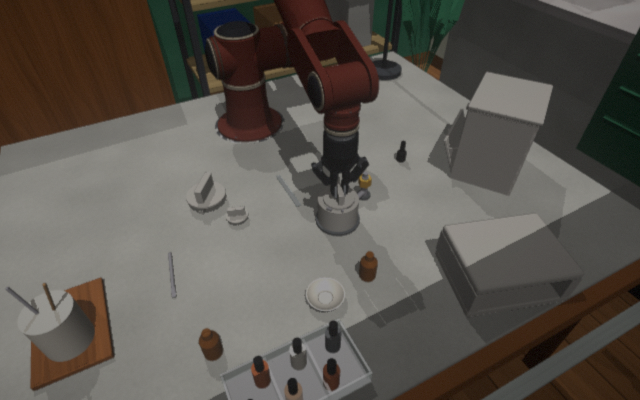

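The bar's centre line (crop column about 379) points at the stud (column 382), and the jaw angle puts the bar at -16.8° against about -17° for the stud. The lid is seated and still held.

```bash
python3 -c "
from station import ticket;print(ticket.finish_job())"; python3 st.py
```

```text
the job is handed in; nothing more can be done
None
the job is handed in; nothing more can be done
```

The nut is tight and the lid is seated and turned to the halfway stud. I handed the job in at 13.9 s of the allowed 54 s, with the gripper still holding the handle.

- **Nut:** I turned it clockwise about 0.86 rad, until the wrist torque rose from 0.12 to 2.8 N m. Measured afterwards, it stood at about 1.19 rad against the stop at 1.2. The gripper then turned about 13° past the nut, leaving the tool roughly 1 to 2° out of true for the rest of the job.
- **Lid:** I used the middle of the three look-alikes, the one measuring 76 mm across. It went through the notches and was turned 0.70 rad.
- **Last checks on the lid:** The cover disc's top was about 5.5 mm above the rim, where 5 mm was expected, with a tilt of about 0.5°. The bar stood at -16.8° and the stud at about -17°. The lock position at 1.2 rad was not reached.
- **Failed check:** My depth fit of the bar's outline picked up the gripper pads and gave a meaningless angle. I relied on the jaw angle and the camera picture instead.
- **Other things:** In the final pictures they stood where they began, within the detector's scatter of about 1 cm.

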